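# Hook the chiller sash shut over the grapes

### The job

In the grape packing room, pick up the red hook pole, put its hook down into the yellow ring of the chilled bin's sloping clear sash, and with the hook pull the sash all the way down so that it is shut over the grapes. Then unhook the pole and set it gently back on its feet on the bench, clear of the bin.

Things in the scene. Friction and masses are not known exactly. Their poses are not given: they have to be found in the camera images.
- hook_pole: Red-handled pole, 0.2-0.35 kg, standing on two feet (60 wide, 58 mm fore and aft of mid-handle). Origin: bench level under mid-handle; x along the pole to the hook, z up. Handle: 22 mm square bar, 90 long, axis 55 up; grip across y from above. At x=130 the 10 mm steel rod (axis 55 up) bends down: a prong to 10 above the bench. The blue scraper of like build has no hook, on either side.
- hook_tip (a point): Lower end of the hook pole's dark steel prong, at (130, 0, 10) mm in the frame of hook_pole, same axes as hook_pole.
- ring (a point): Centre of the yellow ring on the lower edge of the clear sash. It lies level: hole 44 mm, outside 60 mm, bar 8 mm thick, free below for 40 mm or more. z up; x level, towards the back of the bin (roughly away from the robot, bin turned up to 9 deg). A stem joins it to the sash at +x; the pole may lie over its free -x side, pointing +x. Starts 240-265 mm above the bench; moves with the sash.
- sash (a joint): Travel of the sash down its slope, m: 0 up (open), 0.12 shut on its stop; starts at 0-0.025. It slides to the ring's -x and down, 35 deg below level (0.12 = 98 mm level, 69 mm down) unturned; needs about 3 N and stays where left. Bin: steel tub 290 x 310 (y) x 150 mm high; rails 146 mm either side of the ring's line rise from 170 (front) to 342 mm. Shut, the ring is 45 mm before the front frame.
There are look-alikes about, which are no part of the job. Of the things that look like the hook_pole, the larger one is meant.

How it is judged:
By the outcome, as a careful person would: the job done as asked, in the order asked, and still so for the second after the job is handed in, with the robot touching nothing.
It also fails if it takes over 61 s, if anything falls off the work surface, if the arm or the gripper's body presses on something with over 40 N, if the wrist force passes 120 N, or if a joint passes its speed limit or range.

### The arm

A 7-joint arm with a two-finger parallel gripper is mounted at the origin on the work surface. World frame = base frame: x ahead of the robot, y to its left, z up, the work surface at z = 0. Lengths are in mm, angles in rad, forces in N, time in s.
With the tool pointing down it reaches from about 400 to 875 mm from the base axis. Payload 4.4 kg.
Tool frame: the origin (TCP) lies at the very end of the fingers, on their centre line; the grasp point (between the pads) lies 19 mm behind it; z points along the fingers, x is the direction in which the jaws open and shut, and the axes are right-handed (so a half turn about z gives the same grasp; the last joint's range is limited). The gripper opens to 85 mm and grips with 20 to 120 N. Pads are 22 mm wide; open, the fingers measure 114 mm over their backs; the gripper's body (76 mm by 85 mm) begins 54 mm behind the grasp point. The pads swing forward as they close: fully open they stand 13 mm farther back than shut.
Start: joints at [-1.37, 0.628, 0.038, 1.517, -0.027, 0.996, -0.02], TCP at [171.345, 627.024, 231.313] pointing down, gripper open.
Joint ranges: [-3.06, 3.06], [-0.37, 2.12], [-1.25, 1.32], [0.18, 2.47], [-1.1, 4.24], [0.23, 1.98], [-2.94, 2.94]. Speed limits (rad/s): [2.57, 2.57, 3.14, 3.14, 3.14, 3.14, 3.14].

### API

Orientations are given as [roll, pitch, yaw] about the fixed x, y, z axes, in that order (R = Rz(yaw) Ry(pitch) Rx(roll)).
In Python, from cell import * gives the robot as it stands. The module is installed in compiled form; this text tells all that it offers.
- The arm moves only by the tool play_rows, never from a script. Its argument "targets" is a list of rows, each an object with "slide": the shift along the tool's x, y, z in mm, a list of three; "turn": the turn, a rotation vector about the tool's x, y, z in degrees, a list of three; "hand": the finger opening in mm, from 0 to 85.4. A call has 1 to 5 rows; each row shifts and turns the commanded pose from where the row before left it, along the tool's axes as they then stand; what a row does not reach is not made up. A row lasts 1/8 s, in which the tool goes at most 62.5 mm and 10.7 degrees, less where a joint would pass 70% of its speed; a pose out of reach is approached as far as the arm can. A call is refused whole if a number of a shift passes 62.5 or a number of a turn 10.7, either way. A call with a gripper value outside its range is refused whole. The fingers move at their own pace and stop on an object; the grip force is fixed at half the most. Time passes only in rows, so rows that do not move let the fingers close. It gives the time, the measured TCP pose, the force and the opening at its end, in the units of the state.
- read_state(): the state, without advancing time (a new reading comes with each control period).
- get_image(name): name is "scene" or "top" or "wrist"; returns (picture, depth): 420x560x3 uint8, blue, green, red; 420x560 float32, mm along the optical axis (not along the pixel's ray), 0 where there is no reading.
- calibration(name): a dict with "K" (3x3 intrinsics, pixels), "D" ([k1, k2, p1, p2, k3] as OpenCV has them; the pictures are not rectified), "R" (3x3) and "t" (3): a world point X has camera coordinates R X + t. Camera axes: x right, y down, z forward; pixel columns grow to the right and rows downward; lengths in mm; the calibration is good to about 2 mm. A picture is of the moment at which its call begins: read the wrist's pose just before it. calibration takes no time and is no camera call; for the wrist camera it gives the pose at the moment of the call.
- finish_job(): hands the job in, once; it reports no verdict.
The state is a dict: "clock": time; "qpos": joint angles; "qd": joint speeds; "tau": joint torques, N m; "eef_pos": TCP position; "tool_rot": TCP orientation; "force": force on the tool from outside, world axes, zero at the start; "torque": the same for the moment, N m; "width": finger opening in mm.
Only numpy, scipy, OpenCV 4.12 (cv2) and the standard library are available. Lean on these libraries where they do the work, as an engineer would, in place of code of your own. Each camera call takes 0.05 s, during which the arm holds its last target.

## Working session

There is one attempt and no reset: what is moved stays moved. The work goes in short steps, Python scripts to look and compute and a tool call to move; the robot and the scene stay as the last step left them, time stands still between calls to the robot, and variables do not carry over. Pictures are saved under pics/ and viewed, and the job is handed in when it is done.

Besides the shell and the picture viewer there is one more tool, called after "Call:" by a JSON object that holds its "name" and its "arguments", one argument or row to a line. play_rows: Moves the arm, as the interface text tells. Its arguments: {"type":"object","properties":{"targets":{"type":"array"}},"required":["targets"]}

```bash
mkdir -p pics; python3 - <<'E'
from cell import *
import cv2
s=read_state(); print(s)
for n in ("scene","top","wrist"):
    im,d=get_image(n); cv2.imwrite(f"pics/{n}0.png",im)
    import numpy as np; np.save(f"pics/{n}0.npy",d)
    c=calibration(n); print(n,c)
    import pickle; pickle.dump(c,open(f"pics/{n}0.pkl","wb"))
E
```

```text
{'clock': 0.0, 'qpos': array([-1.36981675,  0.62932253,  0.038429  ,  1.51840725, -0.02702696,
        0.99628022, -0.0199886 ]), 'qd': array([ 3.80029629e-04, -5.33472669e-04, -2.99761569e-05,  1.62904765e-03,
       -7.73630584e-05, -6.07934694e-04,  1.77406366e-04]), 'tau': array([-3.18713082e-04, -5.63400078e+01,  1.22651204e+00, -1.93454236e+01,
        1.11749829e-02,  1.01737978e-02, -1.19624647e-05]), 'eef_pos': array([171.1465712 , 626.40151538, 230.39157898]), 'tool_rot': array([-3.14158702e+00,  1.90015011e-03,  1.30402308e+00]), 'force': array([-0.67282851,  0.08681086,  0.09565315]), 'torque': array([ 0.04163314, -0.03037312, -0.04421641]), 'width': 85.56606867399037}
scene {'K': array([[405.51721702,   0.        , 278.2048878 ],
       [  0.        , 405.51721702, 209.32761576],
       [  0.        ,   0.        ,   1.        ]]), 'D': array([-0.02704165,  0.        ,  0.        ,  0.        ,  0.        ]), 'R': array([[-0.09089246,  0.99576916,  0.01350373],
       [ 0.8680798 ,  0.08586774, -0.48894192],
       [-0.48803282, -0.03271882, -0.87221181]]), 't': array([ 
[... 250 characters left out ...]
       ,  0.       ,  0.       ]), 'R': array([[-0.00409908, -0.99997175,  0.00630085],
       [-0.99947404,  0.00389419, -0.03219438],
       [ 0.03216893, -0.00642951, -0.99946177]]), 't': array([  -8.44437127,  591.20831959, 1393.66219828])}
wrist {'K': array([[334.04518927,   0.        , 276.81826295],
       [  0.        , 334.04518927, 207.05329109],
       [  0.        ,   0.        ,   1.        ]]), 'D': array([-0.05287836,  0.        ,  0.        ,  0.        ,  0.        ]), 'R': array([[ 0.26400904,  0.96451901, -0.00151682],
       [ 0.91140798, -0.24895617,  0.32765274],
       [ 0.31564967, -0.08788572, -0.94479701]]), 't': array([-650.28201692,  -41.26384384,  380.41026629])}
```

View pics/scene0.png

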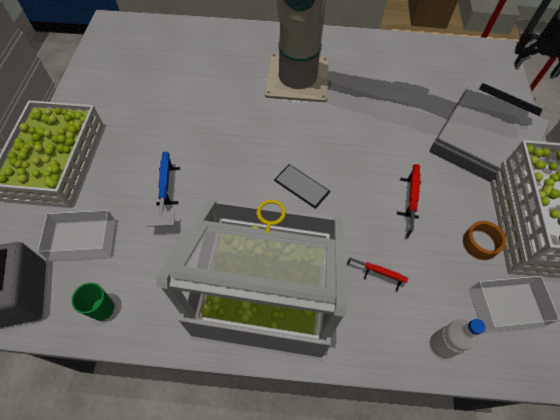

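View pics/top0.png

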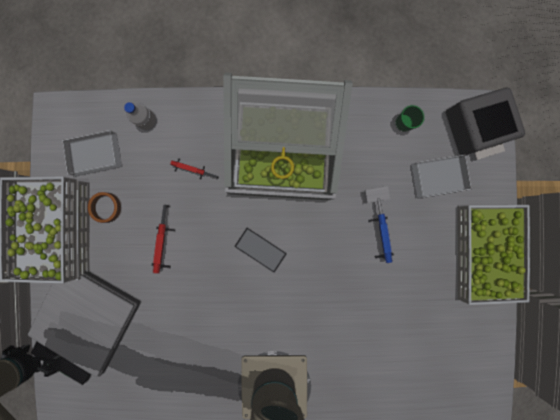

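View pics/wrist0.png

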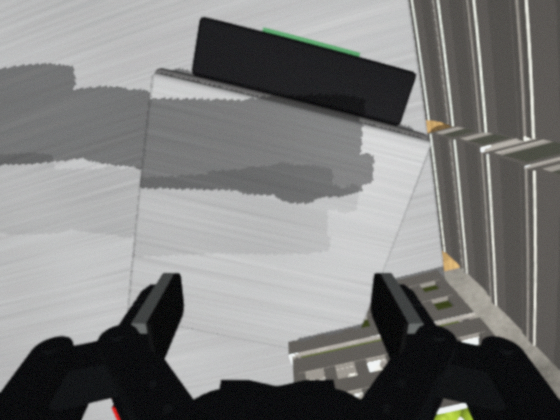

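```bash
python3 - <<'E'
import cv2,numpy as np
a=cv2.imread("pics/top0.png"); b=cv2.imread("pics/scene0.png")
A=cv2.resize(a[145:285,130:230],None,fx=4,fy=4,interpolation=cv2.INTER_CUBIC)
B=cv2.resize(b[155:295,340:440],None,fx=4,fy=4,interpolation=cv2.INTER_CUBIC)
cv2.imwrite("pics/c1.png",np.hstack([A,B])[:600,:800])
A=cv2.resize(a[70:205,215:360],None,fx=4,fy=4,interpolation=cv2.INTER_CUBIC)
cv2.imwrite("pics/c2.png",A)
A=cv2.resize(b[190:365,160:355],None,fx=3.4,fy=3.4,interpolation=cv2.INTER_CUBIC)
cv2.imwrite("pics/c3.png",A)
E
```

```text
(no output)
```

View pics/c1.png

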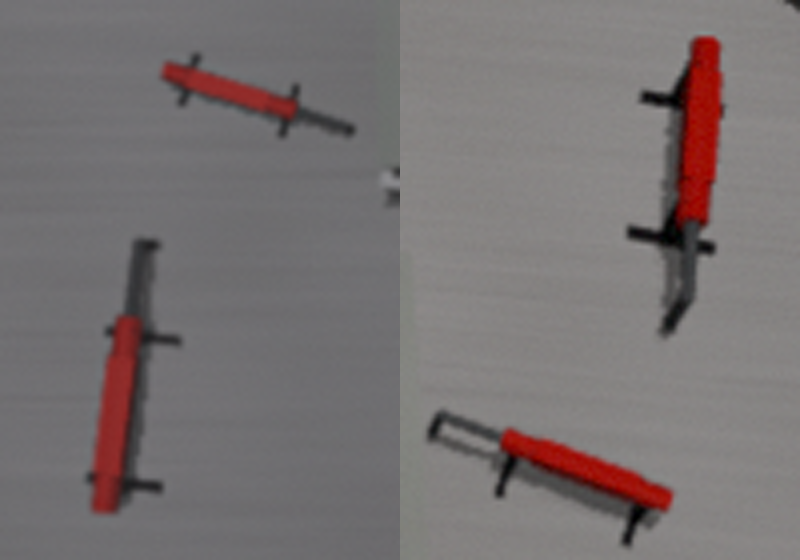

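View pics/c2.png

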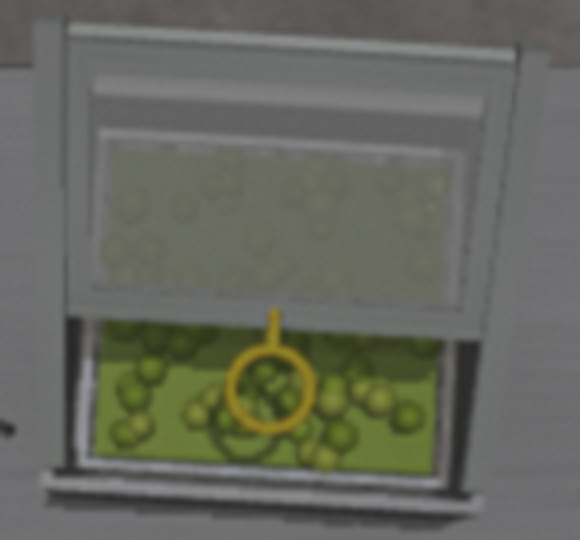

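View pics/c3.png

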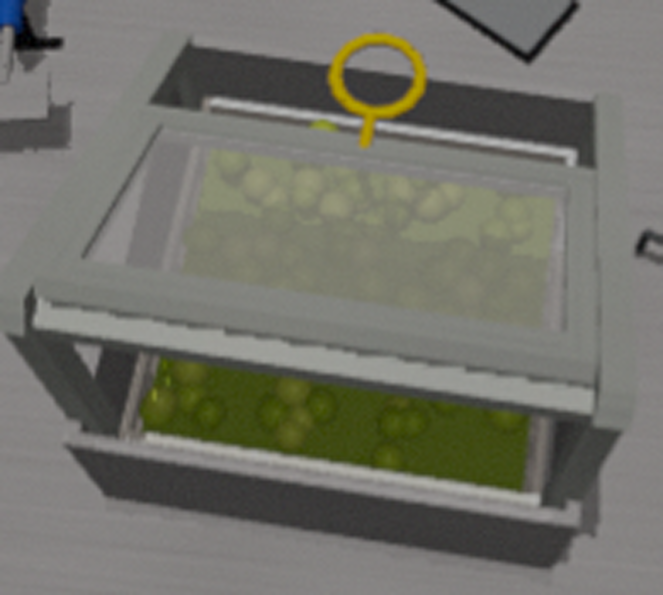

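Candidates: large red pole (top 160,240 / scene 414,190), small red pole (top 190,168 / scene 380,271), blue scraper (top 384,235, has a flat blade). The crop shows the large red one with its own down-bent prong, so that is the one meant. Next I'll measure it and the ring.

```bash
cat > h.py <<'E'
import numpy as np,cv2,pickle
def bp(c,uv,depth):
    uv=np.asarray(uv,float).reshape(-1,1,2)
    n=cv2.undistortPoints(uv,c["K"],c["D"]).reshape(-1,2)
    p=np.c_[n,np.ones(len(n))]*np.asarray(depth,float).reshape(-1,1)
    return (p-c["t"])@c["R"]
def atz(c,uv,z):
    uv=np.asarray(uv,float).reshape(-1,1,2)
    n=cv2.undistortPoints(uv,c["K"],c["D"]).reshape(-1,2)
    r=np.c_[n,np.ones(len(n))]@c["R"]; o=-c["R"].T@c["t"]
    return o+r*((z-o[2])/r[:,2])[:,None]
def cloud(c,d,mask):
    v,u=np.nonzero(mask&(d>0)); return bp(c,np.c_[u,v],d[v,u])
def proj(c,X):
    rv=cv2.Rodrigues(c["R"])[0]
    return cv2.projectPoints(np.asarray(X,float).reshape(-1,1,3),rv,c["t"],c["K"],c["D"])[0].reshape(-1,2)
E
python3 - <<'E'
from h import *
np.set_printoptions(suppress=True,precision=1)
for n in("top","scene"):
    im=cv2.imread(f"pics/{n}0.png");d=np.load(f"pics/{n}0.npy");c=pickle.load(open(f"pics/{n}0.pkl","rb"))
    hsv=cv2.cvtColor(im,cv2.COLOR_BGR2HSV);H,S,V=cv2.split(hsv)
    red=((H<6)|(H>174))&(S>150)&(V>60)
    k,l,st,ce=cv2.connectedComponentsWithStats(red.astype(np.uint8))
    for i in range(1,k):
        if st[i,4]<60: continue
        P=cloud(c,d,l==i)
        v,u=np.nonzero(l==i); Q=atz(c,np.c_[u,v],66)
        m=Q[:,:2].mean(0);w,V2=np.linalg.eigh(np.cov((Q[:,:2]-m).T));a=V2[:,1]; t=(Q[:,:2]-m)@a; s=(Q[:,:2]-m)@V2[:,0]
        print(n,"red",st[i],ce[i],"xyz med",np.median(P,0),"zpct",np.percentile(P[:,2],[5,50,95]),"axis",np.degrees(np.arctan2(a[1],a[0])),"mid",m+a*(t.max()+t.min())/2,"len",np.ptp(t),np.ptp(s))
    yel=(H>20)&(H<33)&(S>190)&(V>110)
    k,l,st,ce=cv2.connectedComponentsWithStats(yel.astype(np.uint8),connectivity=8)
    for i in range(1,k):
        if st[i,4]<60: continue
        P=cloud(c,d,l==i); print(n,"yel",st[i],ce[i],"med",np.median(P,0),"z",np.percentile(P[:,2],[5,25,50,75,95]))
E
```

```text
top red [171 161  33  13 136] [186.9 167.2] xyz med [691.9 261.3  49.1] zpct [44.7 49.1 53.5] axis 72.59737944407637 mid [689.8 258.1] len 102.30105399655929 13.49454495549135
top red [154 224  11  49 297] [158.5 248.2] xyz med [446.7 343.9  67.5] zpct [62.3 67.5 71.6] axis 172.04235439830802 mid [446.3 344. ] len 146.17462359549424 20.195103423088952
scene red [409 164  11  47 382] [414.4 187.6] xyz med [453.8 342.2  64. ] zpct [58.2 64.  67. ] axis 171.52310396917107 mid [450.6 341.7] len 153.56961528389922 23.693201157073275
scene red [365 262  43  20 285] [386.2 272.1] xyz med [694.3 261.3  45.2] zpct [40.2 45.2 48.6] axis 72.53918635613545 mid [702.5 255.3] len 103.31658471648414 18.481862545348164
scene yel [257 200  28  33 256] [270.1 214.5] med [678.8 -26.3 256. ] z [252.8 255.1 256.  257.1 258.6]
```

```bash
python3 - <<'E'
from h import *
np.set_printoptions(suppress=True,precision=1)
T={n:(cv2.imread(f"pics/{n}0.png"),np.load(f"pics/{n}0.npy"),pickle.load(open(f"pics/{n}0.pkl","rb"))) for n in("top","scene")}
im,d,c=T["top"]
print("bend",atz(c,[[164.8,205.8]],55),"tip",atz(c,[[169,205.8]],10))
from scipy.optimize import least_squares
for n in T:
    im,d,c=T[n]
    hsv=cv2.cvtColor(im,cv2.COLOR_BGR2HSV);H,S,V=cv2.split(hsv)
    roi=np.zeros(H.shape,bool)
    if n=="top": roi[145:182,268:298]=1
    else: roi[198:225,254:288]=1
    m=roi&(H>18)&(H<33)&(S>(185 if n=="top" else 150))&(V>70)
    v,u=np.nonzero(m)
    for z in (240,250,256,262):
        Q=atz(c,np.c_[u,v],z)[:,:2]
        f=least_squares(lambda p:np.hypot(*(Q-p[:2]).T)-p[2],[*Q.mean(0),26],loss="soft_l1",f_scale=2)
        print(n,z,len(u),f.x,f.cost)
    P=cloud(c,d,m);print(np.percentile(P[:,2],[5,50,95]))
# overlays
def pose(x,y,yaw,P):
    P=np.array(P,float);co,si=np.cos(yaw),np.sin(yaw)
    return np.c_[x+co*P[:,0]-si*P[:,1],y+si*P[:,0]+co*P[:,1],P[:,2]]
x,y,yaw=448,343,np.radians(-8)
pts=[(-45,0,66),(45,0,66),(-58,30,3),(-58,-30,3),(58,30,3),(58,-30,3),(130,0,55),(130,0,10)]
outs=[]
for n,(u0,v0) in (("top",(130,190)),("scene",(370,150))):
    im,d,c=T[n];o=cv2.resize(im[v0:v0+95,u0:u0+80],None,fx=5,fy=5,interpolation=cv2.INTER_CUBIC)
    for q in proj(c,pose(x,y,yaw,pts)):
        cv2.circle(o,tuple(int(a) for a in (q-[u0,v0]+.5)*5),3,(0,255,0),1)
    outs.append(o)
cv2.imwrite("pics/ov.png",np.hstack(outs))
E
```

```text
bend [[573.9 327.4  55. ]] tip [[574.8 325.   10. ]]
top 240 93 [671.2 -25.1  26. ] 214.47765680688235
top 250 93 [670.1 -24.9  25.8] 212.0055947356995
top 256 93 [669.5 -24.8  25.6] 210.52493477694114
top 262 93 [668.8 -24.7  25.5] 209.04622352840937
[256.3 259.6 263.1]
scene 240 261 [661.2 -25.3  26.2] 508.74840943085877
scene 250 261 [666.7 -24.7  25.8] 497.9712107661285
scene 256 261 [670.  -24.4  25.6] 491.53020708602656
scene 262 261 [673.3 -24.   25.4] 485.1085158979506
[252.2 255.8 257.9]
```

View pics/ov.png

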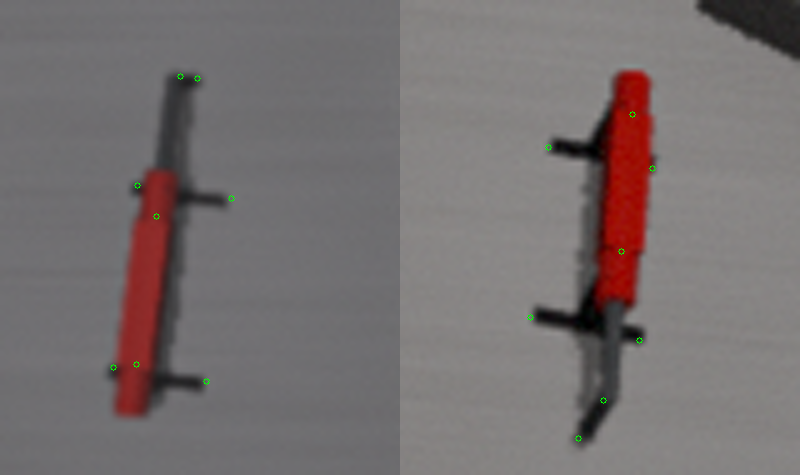

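Everything fits. The pole origin is near (448, 343), yaw about -8°, hook towards +x. The ring is near (670, -25, 255), and the bin is turned about -3°. Next I'll move over the handle.

```bash
cat >> h.py <<'E'
from scipy.spatial.transform import Rotation as Ro
def plan(target,yawdeg):
    """target TCP xyz; yawdeg = world heading of tool x, tool straight down"""
    from cell import read_state
    s=read_state(); R=Ro.from_euler("xyz",s["tool_rot"]).as_matrix()
    Rt=Ro.from_euler("xyz",[np.pi,0,np.radians(yawdeg)]).as_matrix()
    D=np.array(target,float)-s["eef_pos"]
    np.set_printoptions(suppress=True,precision=2)
    print("t",s["clock"],"pos",s["eef_pos"],"F",s["force"],"w",s["width"],"q",s["qpos"])
    print("slide now-axes",R.T@D,"slide after turn",Rt.T@D,"turn",np.degrees(Ro.from_matrix(R.T@Rt).as_rotvec()))
E
python3 -c "
from h import *
plan([463,341,130],82)"
```

```text
t 0.15 pos [171.23 626.6  230.62] F [-0.   -0.48 -0.33] w 85.36087001999344 q [-1.37  0.63  0.04  1.52 -0.03  1.   -0.02]
slide now-axes [-198.43  356.75  100.89] slide after turn [-242.21  328.68  100.62] turn [-0.    0.08 -7.29]
```

Call:
{"name": "play_rows", "arguments": {
  "targets": [
    {"slide": [0, 0, 0], "turn": [0, 0, -7.3], "hand": 85},
    {"slide": [-33, 45, 5], "turn": [0, 0, 0], "hand": 85},
    {"slide": [-33, 45, 5], "turn": [0, 0, 0], "hand": 85},
    {"slide": [-33, 45, 5], "turn": [0, 0, 0], "hand": 85},
    {"slide": [-33, 45, 5], "turn": [0, 0, 0], "hand": 85}
  ]
}}

```text
clock: 0.78
eef_pos: [332.4, 469.8, 211.0]
tool_rot: [3.142, 0.0, 1.432]
force: [1.1, 0.1, 0.3]
width: 84.9
```

Call:
{"name": "play_rows", "arguments": {
  "targets": [
    {"slide": [-33, 45, 15], "turn": [0, 0, 0], "hand": 85},
    {"slide": [-33, 45, 15], "turn": [0, 0, 0], "hand": 85},
    {"slide": [-33, 45, 15], "turn": [0, 0, 0], "hand": 85},
    {"slide": [0, 0, 0], "turn": [0, 0, 0], "hand": 85},
    {"slide": [0, 0, 0], "turn": [0, 0, 0], "hand": 85}
  ]
}}

```text
clock: 1.4
eef_pos: [450.7, 354.9, 166.1]
tool_rot: [-3.141, -0.0, 1.431]
force: [0.1, 0.1, 0.1]
width: 85.2
```

```bash
python3 -c "
from h import *
plan([463,341,38],82)
from cell import *
im,d=get_image('wrist');cv2.imwrite('pics/w1.png',im)"
```

```text
t 1.4 pos [450.74 354.89 166.12] F [0.06 0.09 0.06] w 85.15213815687841 q [-0.71  0.6  -0.01  1.8   0.01  0.74  0.71]
slide now-axes [-12.09  14.2  128.1 ] slide after turn [-12.05  14.07 128.12] turn [-0.06 -0.02  0.  ]
```

View pics/w1.png

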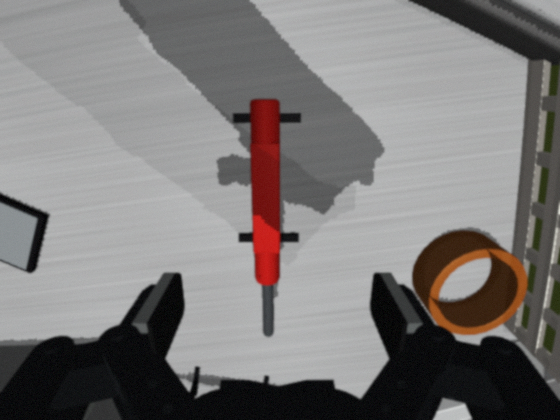

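```bash
python3 -c "
from h import *
from cell import *
c=calibration('wrist')
print(atz(c,[[266,101],[266,281]],66),atz(c,[[234,118],[300,118],[240,237],[298,237]],6),atz(c,[[268,332]],55))"
```

```text
[[370.75740663 360.56131442  66.        ]
 [512.07586967 339.41082722  66.        ]] [[382.20391721 328.58699504   6.        ]
 [390.23743782 386.02507157   6.        ]
 [495.39552422 314.14349915   6.        ]
 [503.28030258 370.86345419   6.        ]] [[572.96989365 331.77939743  55.        ]]
```

Call:
{"name": "play_rows", "arguments": {
  "targets": [
    {"slide": [-4, 5, 30], "turn": [0, 0, 0], "hand": 85},
    {"slide": [-4, 5, 30], "turn": [0, 0, 0], "hand": 85},
    {"slide": [-1, 2, 26], "turn": [0, 0, 0], "hand": 85},
    {"slide": [0, 0, 0], "turn": [0, 0, 0], "hand": 85}
  ]
}}

```text
clock: 1.95
eef_pos: [459.5, 344.7, 79.0]
tool_rot: [-3.138, 0.002, 1.434]
force: [-1.3, -0.3, 0.3]
width: 85.3
```

```bash
python3 -c "
from h import *
from cell import *
plan([461,344,38],82)
im,d=get_image('wrist');c=calibration('wrist');cv2.imwrite('pics/w2.png',im)
hsv=cv2.cvtColor(im,cv2.COLOR_BGR2HSV);H,S,V=cv2.split(hsv)
red=((H<6)|(H>174))&(S>150)&(V>60)
k,l,st,ce=cv2.connectedComponentsWithStats(red.astype(np.uint8))
i=1+np.argmax(st[1:,4]);print(st[i]);P=cloud(c,d,l==i);print(np.median(P,0),np.percentile(P[:,2],[5,50,95]))
v,u=np.nonzero(l==i)
for z in(66,):
  Q=atz(c,np.c_[u,v],z)
  for xx in (420,440,460,480,500):
    q=Q[abs(Q[:,0]-xx)<3]; print(xx,q[:,1].min(),q[:,1].max(),q[:,1].mean())
  print(Q[:,0].min(),Q[:,0].max())
im,d=get_image('scene');cv2.imwrite('pics/s2.png',cv2.resize(im[100:250,330:500],None,fx=4,fy=4,interpolation=2))
"
```

```text
t 1.95 pos [459.52 344.7   79.  ] F [-1.32 -0.33  0.33] w 85.29612615893582 q [-0.68  0.73 -0.01  1.85  0.01  0.56  0.73]
slide now-axes [-0.41  1.68 41.  ] slide after turn [-0.49  1.56 41.  ] turn [-0.18  0.11  0.17]
[  255    80    45   271 10871]
[428.34 350.44  65.7 ] [61.31 65.7  66.93]
420 341.4574510933889 362.68213206027804 352.14670471636384
440 339.04959874241996 360.34751987308573 349.5667576702437
460 335.6346000284542 356.9983563580211 346.57016825488944
480 333.48327514994907 354.5932691505246 344.0307961123142
500 331.5596192524871 351.11025836309864 341.3680785457595
370.39926263105343 517.846077552776
```

View pics/w2.png

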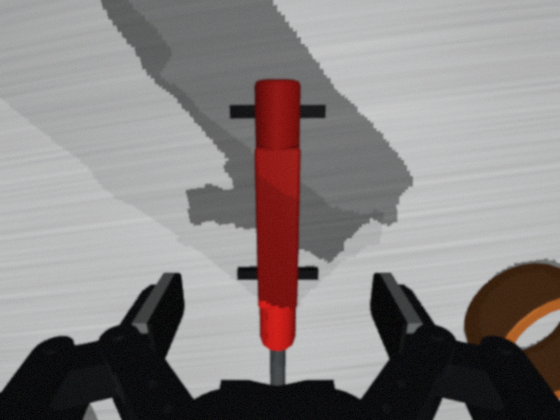

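View pics/s2.png

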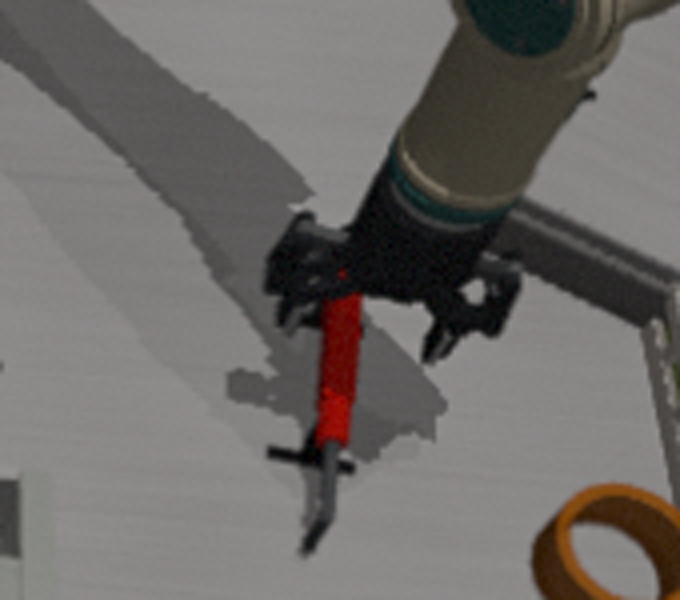

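Call:
{"name": "play_rows", "arguments": {
  "targets": [
    {"slide": [1, 0, 20], "turn": [0, 0, 0], "hand": 85},
    {"slide": [1, 0, 20], "turn": [0, 0, 0], "hand": 85},
    {"slide": [0, 0, 1], "turn": [0, 0, 0], "hand": 85}
  ]
}}

```text
clock: 2.42
eef_pos: [461.6, 346.6, 39.6]
tool_rot: [-3.141, -0.0, 1.433]
force: [-0.4, 0.4, 0.3]
width: 85.1
```

Call:
{"name": "play_rows", "arguments": {
  "targets": [
    {"slide": [0, 0, 0], "turn": [0, 0, 0], "hand": 40},
    {"slide": [0, 0, 0], "turn": [0, 0, 0], "hand": 25},
    {"slide": [0, 0, 0], "turn": [0, 0, 0], "hand": 10},
    {"slide": [0, 0, 0], "turn": [0, 0, 0], "hand": 5},
    {"slide": [0, 0, 0], "turn": [0, 0, 0], "hand": 5}
  ]
}}

```text
clock: 3.05
eef_pos: [462.5, 346.0, 40.0]
tool_rot: [3.141, -0.001, 1.431]
force: [-0.4, -0.4, 5.0]
width: 21.1
```

```bash
python3 -c "
from h import *
plan([461,344,38],82)"
```

```text
t 3.05 pos [462.48 346.04  40.  ] F [-0.41 -0.4   5.04] w 21.07191915397359 q [-0.69  0.79 -0.01  1.86  0.01  0.48  0.73]
slide now-axes [-2.23 -1.18  2.  ] slide after turn [-2.23 -1.18  2.  ] turn [ 0.04 -0.04  0.  ]
```

Call:
{"name": "play_rows", "arguments": {
  "targets": [
    {"slide": [0, 0, -10], "turn": [0, 0, 0], "hand": 5},
    {"slide": [0, 0, -30], "turn": [0, 0, 0], "hand": 5},
    {"slide": [0, 0, -40], "turn": [0, 0, 0], "hand": 5},
    {"slide": [0, 0, -40], "turn": [0, 0, 0], "hand": 5},
    {"slide": [0, 0, -40], "turn": [0, 0, 0], "hand": 5}
  ]
}}

```text
clock: 3.68
eef_pos: [461.6, 345.5, 200.6]
tool_rot: [-3.141, 0.001, 1.431]
force: [0.8, -0.1, -2.7]
width: 21.0
```

Call:
{"name": "play_rows", "arguments": {
  "targets": [
    {"slide": [0, 0, -40], "turn": [0, 0, 0], "hand": 5},
    {"slide": [0, 0, -40], "turn": [0, 0, 0], "hand": 5},
    {"slide": [0, 0, -40], "turn": [0, 0, -5], "hand": 5},
    {"slide": [0, 0, 0], "turn": [0, 0, 0], "hand": 5}
  ]
}}

```text
clock: 4.18
eef_pos: [463.3, 346.8, 322.6]
tool_rot: [3.137, -0.005, 1.519]
force: [1.0, 0.4, -2.9]
width: 21.4
```

```bash
python3 -c "
from h import *
from cell import *
plan([558,-19,320],87)
im,d=get_image('scene');cv2.imwrite('pics/s3.png',cv2.resize(im[80:330,200:500],None,fx=2.5,fy=2.4,interpolation=2))
"
```

```text
t 4.175 pos [463.29 346.82 322.64] F [ 1.02  0.38 -2.88] w 21.39652964300232 q [-0.67  0.43 -0.03  1.6   0.01  1.1   0.81]
slide now-axes [-360.4   113.62    1.56] slide after turn [-360.36  113.72    2.64] turn [ 0.27 -0.26  0.01]
```

View pics/s3.png

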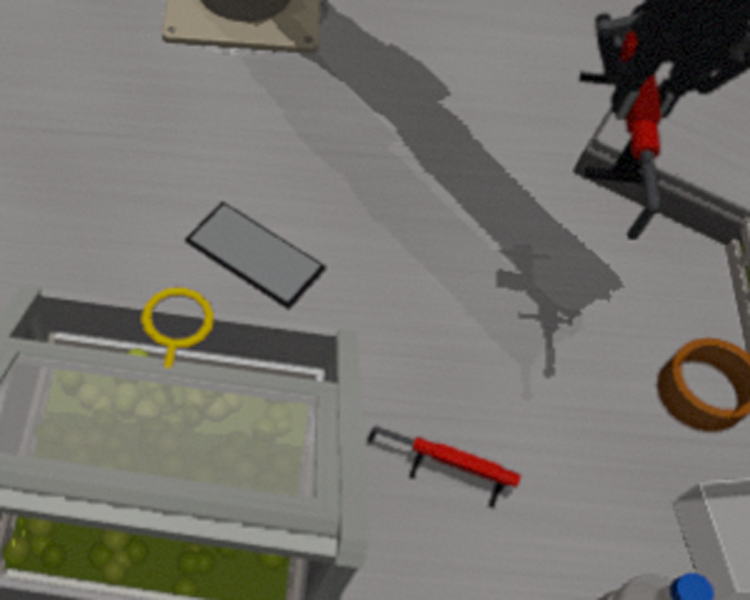

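Call:
{"name": "play_rows", "arguments": {
  "targets": [
    {"slide": [-25, 0, 0], "turn": [0, 0, 0], "hand": 5},
    {"slide": [-45, 0, 0], "turn": [0, 0, 0], "hand": 5},
    {"slide": [-45, 0, 0], "turn": [0, 0, 0], "hand": 5},
    {"slide": [-45, 0, 0], "turn": [0, 0, 0], "hand": 5},
    {"slide": [-45, 0, 0], "turn": [0, 0, 0], "hand": 5}
  ]
}}

```text
clock: 4.85
eef_pos: [449.9, 139.2, 317.6]
tool_rot: [-3.138, 0.002, 1.518]
force: [1.1, -0.0, -3.0]
width: 21.2
```

Call:
{"name": "play_rows", "arguments": {
  "targets": [
    {"slide": [-45, 0, 0], "turn": [0, 0, 0], "hand": 5},
    {"slide": [-45, 10, 0], "turn": [0, 0, 0], "hand": 5},
    {"slide": [-45, 20, 0], "turn": [0, 0, 0], "hand": 5},
    {"slide": [-20, 20, 0], "turn": [0, 0, 0], "hand": 5},
    {"slide": [0, 0, 0], "turn": [0, 0, 0], "hand": 5}
  ]
}}

```text
clock: 5.48
eef_pos: [493.0, -18.6, 317.5]
tool_rot: [-3.139, 0.001, 1.514]
force: [-0.5, 1.0, -2.8]
width: 20.9
```

```bash
python3 -c "
from h import *
from cell import *
plan([558,-19,320],87)
for n in ('scene','top'):
  im,d=get_image(n);np.save(f'pics/{n}4.npy',d);cv2.imwrite(f'pics/{n}4.png',im)
a=cv2.imread('pics/scene4.png')[100:300,200:350];b=cv2.imread('pics/top4.png')[100:300,210:360]
cv2.imwrite('pics/s4.png',cv2.resize(np.hstack([a,b]),None,fx=2.65,fy=2.65,interpolation=2))
"
```

```text
t 5.475 pos [492.97 -18.6  317.53] F [-0.55  1.04 -2.84] w 20.862256706072664 q [-0.1   0.31  0.1   1.82 -0.03  1.02  1.53]
slide now-axes [ 3.32 64.94 -2.66] slide after turn [ 3.01 64.96 -2.47] turn [-0.17  0.07 -0.28]
```

View pics/s4.png

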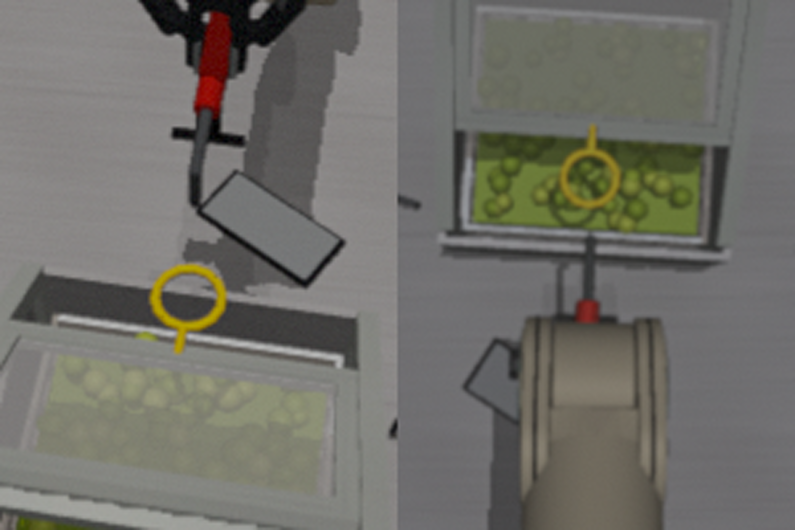

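```bash
python3 -c "
from h import *
np.set_printoptions(suppress=True,precision=1)
ct=pickle.load(open('pics/top0.pkl','rb'));cs=pickle.load(open('pics/scene0.pkl','rb'))
print('bend end top',atz(ct,[[210+192.5/2.65,100+236/2.65]],332))
print('tip scene',atz(cs,[[200+195/2.65,100+204/2.65]],287), 'bend scene',atz(cs,[[200+198/2.65,100+172/2.65]],337))
y=np.radians(-3.2)
print(proj(ct,[[493+112,-18.6-6,332]]),proj(cs,[[493+112,-18.6-6,332],[493+112,-18.6-6,287]]))
print('ring stem top',atz(ct,[[210+(590-397.5)/2.65,100+178/2.65],[210+(592.5-397.5)/2.65,100+126/2.65]],255))
"
```

```text
bend end top [[607.4 -24.2 332. ]]
tip scene [[605.7 -24.9 287. ]] bend scene [[610.9 -22.3 337. ]]
[[282.8 190.1]] [[273.8 163.8]
 [273.7 176.7]]
ring stem top [[668.3 -26.1 255. ]
 [719.2 -28.8 255. ]]
```

Call:
{"name": "play_rows", "arguments": {
  "targets": [
    {"slide": [1, 20, 0], "turn": [0, 0, 0], "hand": 5},
    {"slide": [1, 25, 0], "turn": [0, 0, 0], "hand": 5},
    {"slide": [0, 18, 0], "turn": [0, 0, 0], "hand": 5},
    {"slide": [0, 0, 0], "turn": [0, 0, 0], "hand": 5}
  ]
}}

```text
clock: 6.08
eef_pos: [556.1, -16.1, 318.2]
tool_rot: [-3.14, -0.0, 1.52]
force: [-0.4, 0.1, -3.3]
width: 21.1
```

```bash
python3 -c "
from h import *
from cell import *
plan([556,-20,260],87)
for n in ('scene','top'):
  im,d=get_image(n);np.save(f'pics/{n}5.npy',d);cv2.imwrite(f'pics/{n}5.png',im)
a=cv2.imread('pics/scene5.png')[150:250,230:330];b=cv2.imread('pics/top5.png')[120:220,235:335]
cv2.imwrite('pics/s5.png',cv2.resize(np.hstack([a,b]),None,fx=4,fy=4,interpolation=2))
"
```

```text
t 6.075 pos [556.1  -16.07 318.22] F [-0.39  0.06 -3.31] w 21.078289944395767 q [-0.09  0.41  0.1   1.66 -0.05  1.08  1.54]
slide now-axes [-3.96  0.21 58.22] slide after turn [-3.93  0.11 58.22] turn [-0.11 -0.02  0.12]
```

View pics/s5.png

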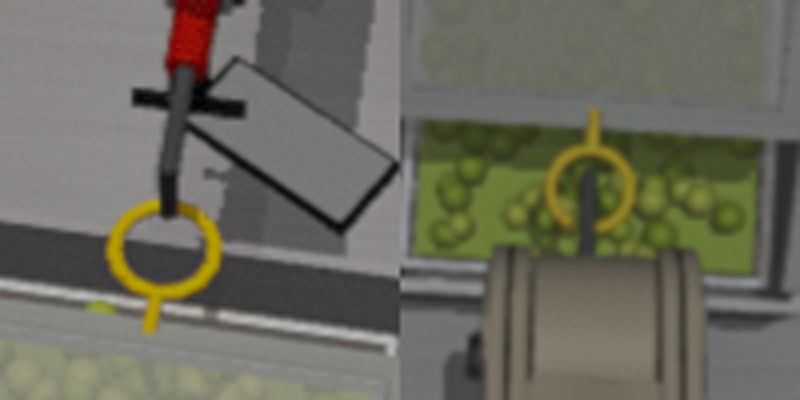

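Call:
{"name": "play_rows", "arguments": {
  "targets": [
    {"slide": [-3, 1, 10], "turn": [0, 0, 0], "hand": 5},
    {"slide": [0, 0, 15], "turn": [0, 0, 0], "hand": 5},
    {"slide": [0, 0, 12], "turn": [0, 0, 0], "hand": 5},
    {"slide": [0, 0, 0], "turn": [0, 0, 0], "hand": 5}
  ]
}}

```text
clock: 6.68
eef_pos: [556.1, -20.5, 280.8]
tool_rot: [-3.138, 0.0, 1.519]
force: [-0.2, -1.2, -3.2]
width: 21.5
```

```bash
python3 -c "
from h import *
from cell import *
plan([556,-20,260],87)
for n in ('scene','top'):
  im,d=get_image(n);np.save(f'pics/{n}6.npy',d);cv2.imwrite(f'pics/{n}6.png',im)
a=cv2.imread('pics/scene6.png')[150:250,230:330];b=cv2.imread('pics/top6.png')[120:220,235:335]
cv2.imwrite('pics/s6.png',cv2.resize(np.hstack([a,b]),None,fx=4,fy=4,interpolation=2))
"
```

```text
t 6.675 pos [556.08 -20.47 280.77] F [-0.16 -1.18 -3.17] w 21.463461729012838 q [-0.08  0.44  0.1   1.72 -0.05  0.99  1.55]
slide now-axes [ 0.46 -0.04 20.77] slide after turn [ 0.46 -0.11 20.77] turn [-0.18  0.    0.01]
```

View pics/s6.png

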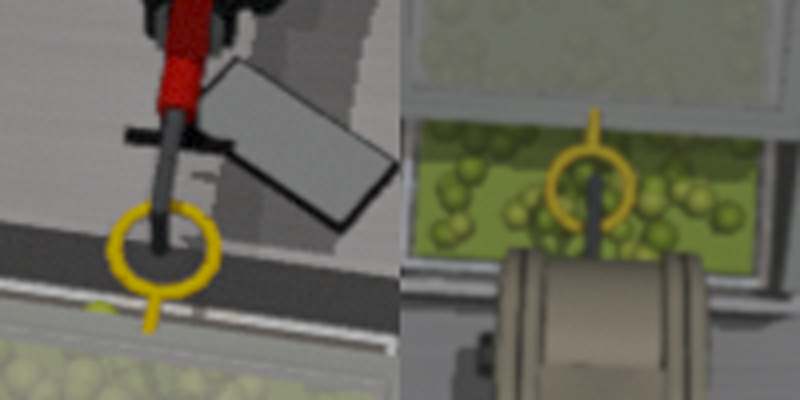

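The prong tip is at ring level and centred in the hole (scene crop 160,248 against ring centre 163,248). I'll go deeper.

Call:
{"name": "play_rows", "arguments": {
  "targets": [
    {"slide": [0, 0, 10], "turn": [0, 0, 0], "hand": 5},
    {"slide": [0, 0, 12], "turn": [0, 0, 0], "hand": 5},
    {"slide": [0, 0, 0], "turn": [0, 0, 0], "hand": 5},
    {"slide": [0, 0, 0], "turn": [0, 0, 0], "hand": 5}
  ]
}}

```text
clock: 7.28
eef_pos: [557.2, -20.6, 260.2]
tool_rot: [-3.142, 0.0, 1.519]
force: [0.6, -0.1, -2.9]
width: 20.8
```

```bash
python3 -c "
from h import *
from cell import *
plan([556,-20,258],87)
for n in ('scene','top'):
  im,d=get_image(n);np.save(f'pics/{n}7.npy',d);cv2.imwrite(f'pics/{n}7.png',im)
a=cv2.imread('pics/scene7.png')[150:250,230:330];b=cv2.imread('pics/top7.png')[120:220,235:335]
cv2.imwrite('pics/s7.png',cv2.resize(np.hstack([a,b]),None,fx=4,fy=4,interpolation=2))
"
```

```text
t 7.275 pos [557.21 -20.58 260.24] F [ 0.57 -0.13 -2.91] w 20.77473881138436 q [-0.08  0.46  0.09  1.75 -0.05  0.94  1.56]
slide now-axes [ 0.52 -1.24  2.24] slide after turn [ 0.52 -1.24  2.24] turn [-0.    0.    0.01]
```

View pics/s7.png

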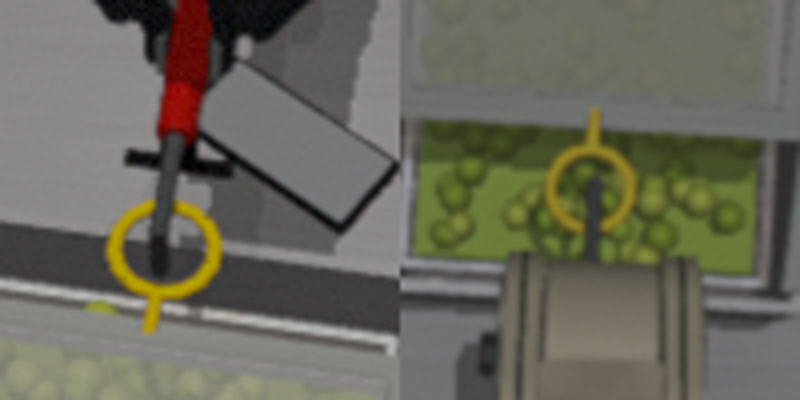

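Call:
{"name": "play_rows", "arguments": {
  "targets": [
    {"slide": [0, -8, 0], "turn": [0, 0, 0], "hand": 5},
    {"slide": [0, -8, 1], "turn": [0, 0, 0], "hand": 5},
    {"slide": [0, -10, 7], "turn": [0, 0, 0], "hand": 5},
    {"slide": [0, -10, 7], "turn": [0, 0, 0], "hand": 5},
    {"slide": [0, -10, 7], "turn": [0, 0, 0], "hand": 5}
  ]
}}

```text
clock: 8.0
eef_pos: [511.1, -17.9, 238.1]
tool_rot: [3.14, -0.0, 1.519]
force: [2.5, 0.3, -1.3]
width: 21.0
```

```bash
python3 -c "
from h import *
from cell import *
plan([556,-20,258],87)
for n in ('scene','top'):
  im,d=get_image(n);np.save(f'pics/{n}8.npy',d);cv2.imwrite(f'pics/{n}8.png',im)
a=cv2.imread('pics/scene8.png')[130:250,230:330];b=cv2.imread('pics/top8.png')[120:240,235:335]
cv2.imwrite('pics/s8.png',cv2.resize(np.hstack([a,b]),None,fx=4,fy=4,interpolation=2))
"
```

```text
t 8.0 pos [511.11 -17.88 238.11] F [ 2.51  0.31 -1.3 ] w 21.030191600218387 q [-0.08  0.42  0.09  1.89 -0.05  0.83  1.55]
slide now-axes [  0.21  44.97 -19.83] slide after turn [  0.23  44.94 -19.89] turn [ 0.09 -0.02  0.03]
```

View pics/s8.png

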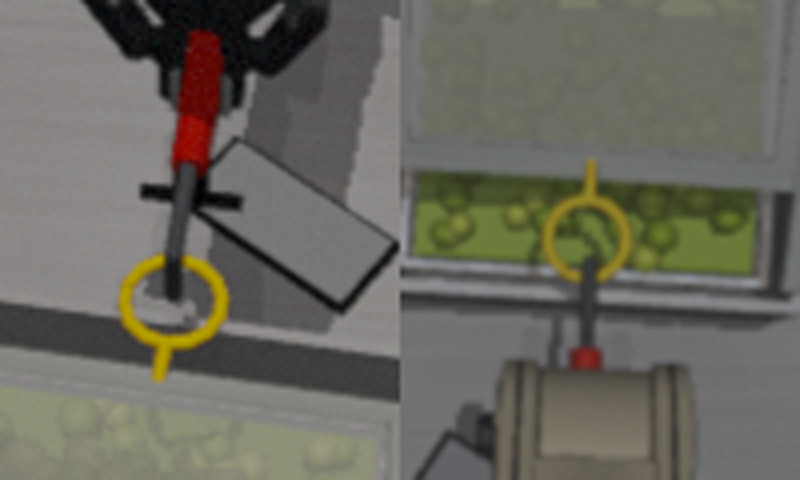

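Call:
{"name": "play_rows", "arguments": {
  "targets": [
    {"slide": [0, -10, 7], "turn": [0, 0, 0], "hand": 5},
    {"slide": [0, -10, 7], "turn": [0, 0, 0], "hand": 5},
    {"slide": [0, -10, 7], "turn": [0, 0, 0], "hand": 5},
    {"slide": [0, -8, 6], "turn": [0, 0, 0], "hand": 5}
  ]
}}

```text
clock: 8.6
eef_pos: [472.4, -16.0, 210.8]
tool_rot: [-3.141, -0.0, 1.519]
force: [3.0, 1.1, -1.2]
width: 20.9
```

Call:
{"name": "play_rows", "arguments": {
  "targets": [
    {"slide": [0, -6, 4], "turn": [0, 0, 0], "hand": 5},
    {"slide": [0, -5, 3.5], "turn": [0, 0, 0], "hand": 5}
  ]
}}

```text
clock: 8.85
eef_pos: [462.0, -15.4, 203.6]
tool_rot: [3.142, -0.0, 1.519]
force: [3.2, 1.3, -2.3]
width: 21.3
```

Call:
{"name": "play_rows", "arguments": {
  "targets": [
    {"slide": [0, -4, 3], "turn": [0, 0, 0], "hand": 5},
    {"slide": [0, -4, 3], "turn": [0, 0, 0], "hand": 5}
  ]
}}

```text
clock: 9.1
eef_pos: [454.2, -15.1, 197.7]
tool_rot: [3.141, -0.0, 1.519]
force: [2.4, 1.7, -0.5]
width: 20.9
```

```bash
python3 -c "
from h import *
from cell import *
plan([556,-20,258],87)
for n in ('scene','top'):
  im,d=get_image(n);np.save(f'pics/{n}9.npy',d);cv2.imwrite(f'pics/{n}9.png',im)
a=cv2.imread('pics/scene9.png')[130:250,230:330];b=cv2.imread('pics/top9.png')[130:250,235:335]
cv2.imwrite('pics/s9.png',cv2.resize(np.hstack([a,b]),None,fx=4,fy=4,interpolation=2))
"
```

```text
t 9.1 pos [454.2  -15.08 197.72] F [ 2.41  1.74 -0.47] w 20.894740299383074 q [-0.09  0.41  0.08  2.08 -0.05  0.66  1.55]
slide now-axes [  0.38 101.94 -60.25] slide after turn [  0.42 101.92 -60.28] turn [ 0.02 -0.01  0.02]
```

View pics/s9.png

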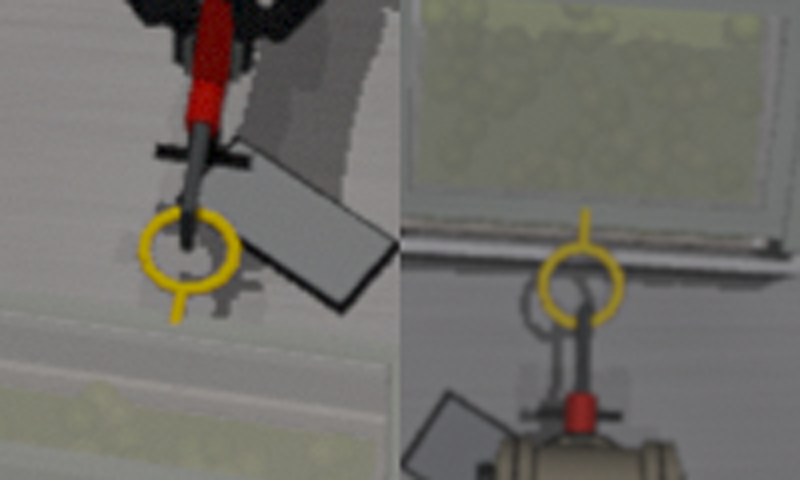

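Call:
{"name": "play_rows", "arguments": {
  "targets": [
    {"slide": [0, -4, 3], "turn": [0, 0, 0], "hand": 5},
    {"slide": [0, -3, 2], "turn": [0, 0, 0], "hand": 5}
  ]
}}

```text
clock: 9.45
eef_pos: [451.3, -15.4, 193.9]
tool_rot: [3.133, 0.0, 1.518]
force: [9.1, 0.6, 0.5]
width: 21.1
```

Call:
{"name": "play_rows", "arguments": {
  "targets": [
    {"slide": [0, -3, 2], "turn": [0, 0, 0], "hand": 5},
    {"slide": [0, 0, 0], "turn": [0, 0, 0], "hand": 5}
  ]
}}

```text
clock: 9.7
eef_pos: [451.0, -15.4, 192.6]
tool_rot: [3.127, -0.0, 1.518]
force: [11.9, -0.2, -1.0]
width: 21.1
```

Call:
{"name": "play_rows", "arguments": {
  "targets": [
    {"slide": [0, -3, 2], "turn": [0, 0, 0], "hand": 5},
    {"slide": [0, 0, 0], "turn": [0, 0, 0], "hand": 5}
  ]
}}

```text
clock: 9.95
eef_pos: [450.7, -15.3, 191.3]
tool_rot: [3.122, -0.0, 1.518]
force: [15.2, -0.6, -0.5]
width: 20.8
```

```bash
python3 -c "
from h import *
from cell import *
plan([451,-15,191],87)
for n in ('scene','top'):
  im,d=get_image(n);np.save(f'pics/{n}10.npy',d);cv2.imwrite(f'pics/{n}10.png',im)
a=cv2.imread('pics/scene10.png')[120:320,155:345];b=cv2.imread('pics/top10.png')[80:280,210:360]
cv2.imwrite('pics/s10.png',cv2.resize(np.hstack([a,b]),None,fx=2.3,fy=2.3,interpolation=2))
T='scene';im=cv2.imread('pics/scene10.png');d=np.load('pics/scene10.npy');c=calibration('scene')
H,S,V=cv2.split(cv2.cvtColor(im,cv2.COLOR_BGR2HSV))
m=(H>20)&(H<33)&(S>190)&(V>110);k,l,st,ce=cv2.connectedComponentsWithStats(m.astype(np.uint8));i=1+np.argmax(st[1:,4]);print(st[i],np.median(cloud(c,d,l==i),0))
from scipy.optimize import least_squares
v,u=np.nonzero(l==i)
for z in(182,187,192):
  Q=atz(c,np.c_[u,v],z)[:,:2]
  print(z,least_squares(lambda p:np.hypot(*(Q-p[:2]).T)-p[2],[*Q.mean(0),26],loss='soft_l1',f_scale=2).x)
"
```

```text
t 9.95 pos [450.66 -15.26 191.29] F [15.22 -0.62 -0.53] w 20.826529370910166 q [-0.09  0.4   0.08  2.11 -0.06  0.61  1.55]
slide now-axes [0.28 0.32 0.29] slide after turn [0.28 0.32 0.29] turn [ 1.14 -0.02 -0.05]
[265 182  25  28 179] [589.58 -16.79 194.76]
182 [575.77 -19.68  26.27]
187 [578.85 -19.45  26.1 ]
192 [581.94 -19.22  25.94]
```

View pics/s10.png

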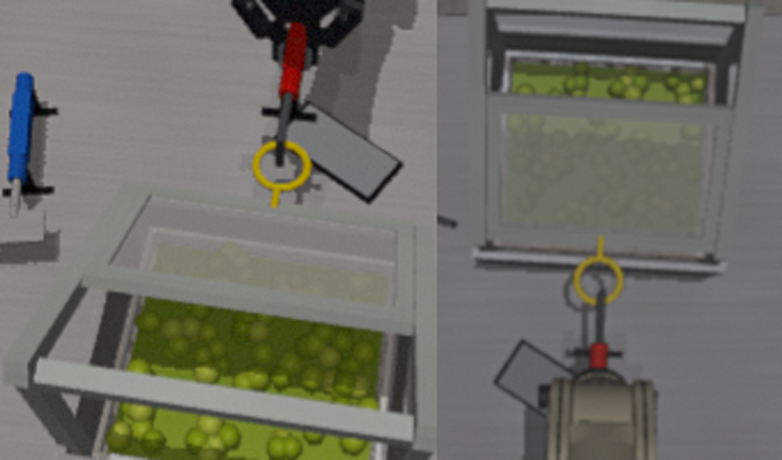

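```bash
python3 -c "
from h import *
np.set_printoptions(suppress=True,precision=1)
c=pickle.load(open('pics/top0.pkl','rb'))
f=lambda x,y:[210+(x-437)/2.3,80+y/2.3]
print(atz(c,[f(600,253),f(600,266)],170), atz(c,[f(599,280)],189))
d=np.load('pics/top10.npy'); u,v=283,0
for v in range(180,206): print(v,d[v,287],bp(c,[[287,v]],[d[v,287]])[0])
"
```

```text
[[614.  -22.7 170. ]
 [598.4 -22.6 170. ]] [[581.1 -21.  189. ]]
180 1211.1647 [639.1 -38.7 203.4]
181 1216.672 [636.8 -38.9 197.8]
182 1208.7743 [633.5 -38.6 205.6]
183 1212.7721 [631.1 -38.7 201.5]
184 1214.1793 [628.5 -38.7 200.1]
185 1222.8467 [626.4 -39.  191.3]
186 1220.641 [623.5 -38.9 193.4]
187 1217.9329 [620.7 -38.8 196.1]
188 1318.6246 [623.9 -41.9  95.4]
189 1316.4427 [620.9 -41.8  97.5]
190 1346.9868 [619.6 -42.7  66.9]
191 1401.9243 [619.5 -44.4  12. ]
192 1402.7966 [616.4 -44.4  11. ]
193 1265.4626 [606.7 -40.2 148.1]
194 1217.8732 [601.8 -38.7 195.5]
195 1212.3049 [598.8 -38.6 201. ]
196 1215.8274 [596.3 -38.7 197.4]
197 1211.9148 [593.4 -38.5 201.2]
198 1216.899 [590.9 -38.7 196.1]
199 1409.522 [594.9 -44.5   3.6]
200 1410.0095 [591.8 -44.5   3. ]
201 1417.5687 [588.9 -44.7  -4.7]
202 1412.6083 [585.6 -44.6   0.2]
203 1414.7828 [582.5 -44.6  -2.1]
204 1410.0538 [579.3 -44.5   2.5]
205 1406.9716 [576.1 -44.4   5.5]
```

Call:
{"name": "play_rows", "arguments": {
  "targets": [
    {"slide": [0, -3, 2], "turn": [0, 0, 0], "hand": 5},
    {"slide": [0, 0, 0], "turn": [0, 0, 0], "hand": 5}
  ]
}}

```text
clock: 10.3
eef_pos: [450.2, -15.1, 189.8]
tool_rot: [3.117, -0.0, 1.518]
force: [19.3, -0.8, -1.6]
width: 21.0
```

```bash
python3 -c "
from h import *
from cell import *
np.set_printoptions(suppress=True,precision=1)
c=pickle.load(open('pics/top0.pkl','rb'))
im,d=get_image('top');cv2.imwrite('pics/top11.png',im);np.save('pics/top11.npy',d)
for u in(255,310):
  for v in range(176,206): print(u,v,bp(c,[[u,v]],[d[v,u]])[0],im[v,u])
cv2.imwrite('pics/s11.png',cv2.resize(im[160:235,220:340],None,fx=6.5,fy=6.5,interpolation=2))
"
```

```text
255 176 [650.3  47.3 201.4] [104 113 111]
255 177 [647.4  47.2 204.1] [106 110 109]
255 178 [644.9  47.3 201.7] [106 106 106]
255 179 [642.   47.3 204. ] [104 106 104]
255 180 [639.8  47.5 198.3] [111 113 110]
255 181 [636.6  47.3 203.9] [112 113 111]
255 182 [634.2  47.4 200.4] [109 111 108]
255 183 [631.8  47.6 196. ] [112 114 112]
255 184 [629.1  47.6 195.5] [112 114 111]
255 185 [626.8  47.8 190.2] [111 114 113]
255 186 [629.9  51.5  99.4] [109 113 115]
255 187 [627.1  51.6  97.4] [100 103 106]
255 188 [625.8  52.7  70.3] [81 84 86]
255 189 [625.7  54.8  19.1] [82 82 83]
255 190 [623.2  55.3   7.8] [107 105 105]
255 191 [612.5  49.5 151.6] [133 130 131]
255 192 [609.8  49.5 150.7] [143 140 141]
255 193 [606.9  49.4 152. ] [122 120 121]
255 194 [605.3  50.6 125. ] [72 71 70]
255 195 [605.5  53.4  55.2] [51 52 52]
255 196 [604.8  55.6   0.2] [67 66 67]
255 197 [601.6  55.6   1. ] [76 75 75]
255 198 [598.5  55.6   1.3] [96 94 95]
255 199 [595.2  55.4   6.4] [115 113 114]
255 200 [592.3  55.7   0.7] [119 116 117]
255 201 [589.2  55.7  -1.3] [116 113 114]
255 202 [585.9  55.6   3.5] [
[... 761 characters left out ...]
112]
310 190 [ 617.7 -109.    97.6] [102 105 108]
310 191 [ 615.2 -109.7   89.8] [81 83 86]
310 192 [ 615.2 -114.5   30.3] [76 77 78]
310 193 [ 613.1 -116.2    9.6] [96 95 96]
310 194 [ 603.5 -104.6  151.4] [123 120 121]
310 195 [ 600.7 -104.4  152.7] [138 135 136]
310 196 [ 597.8 -104.2  155.3] [124 121 122]
310 197 [ 595.4 -105.1  143.7] [78 77 78]
310 198 [ 595.1 -110.6   76.1] [52 52 51]
310 199 [ 594.7 -116.7    1.4] [61 60 62]
310 200 [ 591.5 -116.6    2.1] [75 74 75]
310 201 [ 588.4 -116.7    0.5] [91 90 91]
310 202 [ 585.3 -116.5    2.5] [110 107 109]
310 203 [ 582.2 -116.7    1. ] [114 112 112]
310 204 [ 578.9 -116.2    5.9] [113 111 112]
310 205 [ 575.9 -116.6    0.6] [113 110 111]
```

View pics/s11.png

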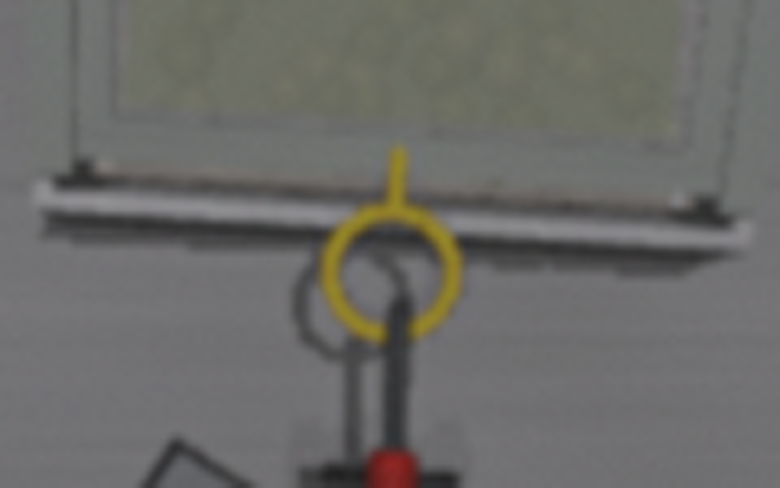

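Force has climbed from 3 N to 19 N while the tool barely moves, and the sash edge sits against the dark stops on both rails. The sash is shut. I'll unload the hook and centre the prong in the hole.

Call:
{"name": "play_rows", "arguments": {
  "targets": [
    {"slide": [0, 10, 0], "turn": [0, 0, 0], "hand": 5},
    {"slide": [0, 10, 0], "turn": [0, 0, 0], "hand": 5},
    {"slide": [0, 7, 0], "turn": [0, 0, 0], "hand": 5},
    {"slide": [0, 0, 0], "turn": [0, 0, 0], "hand": 5}
  ]
}}

```text
clock: 10.85
eef_pos: [464.7, -16.0, 186.2]
tool_rot: [-3.14, 0.0, 1.518]
force: [-0.3, 0.1, -2.1]
width: 20.7
```

```bash
python3 -c "
from h import *
from cell import *
plan([466,-15.5,260],87)
for n in ('scene','top'):
  im,d=get_image(n);np.save(f'pics/{n}12.npy',d);cv2.imwrite(f'pics/{n}12.png',im)
a=cv2.imread('pics/scene12.png')[130:250,230:330];b=cv2.imread('pics/top12.png')[130:250,235:335]
cv2.imwrite('pics/s12.png',cv2.resize(np.hstack([a,b]),None,fx=4,fy=4,interpolation=2))
"
```

```text
t 10.85 pos [464.71 -15.97 186.25] F [-0.26  0.07 -2.12] w 20.686742032494863 q [-0.09  0.44  0.08  2.07 -0.06  0.64  1.55]
slide now-axes [  0.51   1.13 -73.75] slide after turn [  0.53   1.27 -73.75] turn [-0.11  0.02 -0.01]
```

View pics/s12.png

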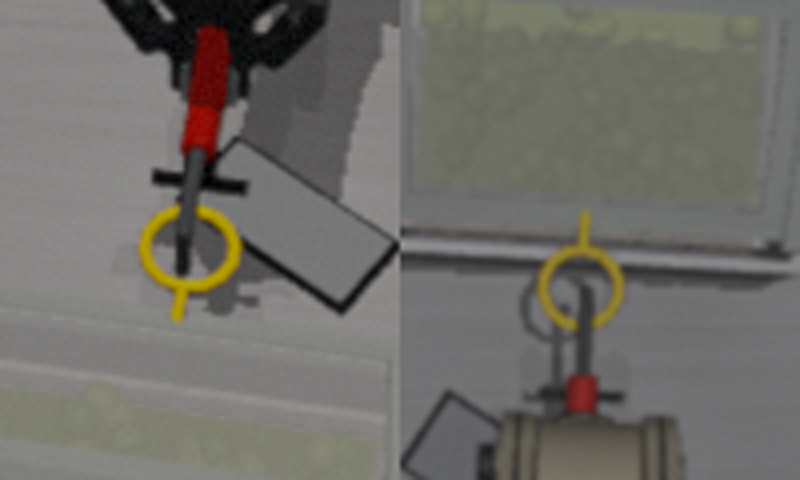

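Call:
{"name": "play_rows", "arguments": {
  "targets": [
    {"slide": [0, 0, -8], "turn": [0, 0, 0], "hand": 5},
    {"slide": [0, 0, -15], "turn": [0, 0, 0], "hand": 5},
    {"slide": [0, 0, -20], "turn": [0, 0, 0], "hand": 5},
    {"slide": [0, 0, -25], "turn": [0, 0, 0], "hand": 5},
    {"slide": [0, 0, -20], "turn": [0, 0, 0], "hand": 5}
  ]
}}

```text
clock: 11.58
eef_pos: [465.0, -15.8, 276.3]
tool_rot: [3.141, -0.0, 1.519]
force: [0.1, -0.6, -2.9]
width: 21.1
```

```bash
python3 -c "
from h import *
from cell import *
plan([463,346,260],82)
for n in ('scene','top'):
  im,d=get_image(n);np.save(f'pics/{n}13.npy',d);cv2.imwrite(f'pics/{n}13.png',im)
a=cv2.imread('pics/scene13.png')[130:250,230:330];b=cv2.imread('pics/top13.png')[130:250,235:335]
cv2.imwrite('pics/s13.png',cv2.resize(np.hstack([a,b]),None,fx=4,fy=4,interpolation=2))
"
```

```text
t 11.575 pos [465.01 -15.78 276.25] F [ 0.11 -0.65 -2.87] w 21.087142418588257 q [-0.1   0.31  0.1   1.95 -0.04  0.88  1.54]
slide now-axes [361.19 -20.89  16.28] slide after turn [357.98 -52.34  16.25] turn [ 0.04 -0.01  5.01]
```

View pics/s13.png

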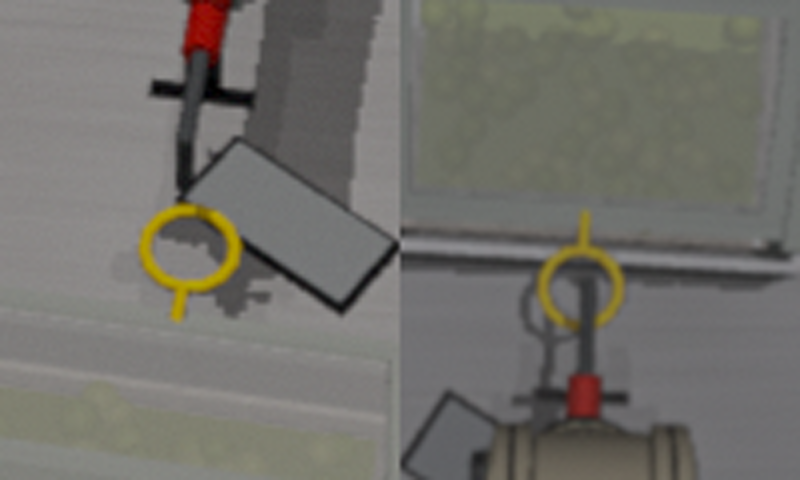

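Unhooked, and the ring stays where it was. Next I'll carry the pole back to its first place, which is clear bench.

Call:
{"name": "play_rows", "arguments": {
  "targets": [
    {"slide": [25, -5, 0], "turn": [0, 0, 0], "hand": 5},
    {"slide": [45, -3, 0], "turn": [0, 0, 0], "hand": 5},
    {"slide": [45, -3, 0], "turn": [0, 0, 0], "hand": 5},
    {"slide": [45, -3, 0], "turn": [0, 0, 0], "hand": 5},
    {"slide": [45, -2, 0], "turn": [0, 0, 0], "hand": 5}
  ]
}}

```text
clock: 12.3
eef_pos: [459.2, 190.9, 274.1]
tool_rot: [-3.14, 0.001, 1.519]
force: [0.5, 0.2, -2.5]
width: 21.2
```

Call:
{"name": "play_rows", "arguments": {
  "targets": [
    {"slide": [45, -2, 10], "turn": [0, 0, 0], "hand": 5},
    {"slide": [45, -2, 20], "turn": [0, 0, 0], "hand": 5},
    {"slide": [40, 0, 30], "turn": [0, 0, 0], "hand": 5},
    {"slide": [25, 0, 30], "turn": [0, 0, 5], "hand": 5},
    {"slide": [0, 0, 20], "turn": [0, 0, 0], "hand": 5}
  ]
}}

```text
clock: 12.92
eef_pos: [462.1, 347.1, 162.2]
tool_rot: [-3.139, 0.001, 1.435]
force: [-0.1, -0.5, -2.7]
width: 21.2
```

```bash
python3 -c "
from h import *
plan([462.5,346,40],82)"
```

```text
t 12.925 pos [462.09 347.09 162.2 ] F [-0.13 -0.53 -2.68] w 21.211114103512816 q [-0.71  0.61  0.03  1.79 -0.03  0.74  0.77]
slide now-axes [ -0.94   0.86 122.2 ] slide after turn [ -1.03   0.55 122.2 ] turn [-0.15  0.04  0.2 ]
```

Call:
{"name": "play_rows", "arguments": {
  "targets": [
    {"slide": [0, 0, 30], "turn": [0, 0, 0], "hand": 5},
    {"slide": [0, 0, 30], "turn": [0, 0, 0], "hand": 5},
    {"slide": [0, 0, 25], "turn": [0, 0, 0], "hand": 5},
    {"slide": [0, 0, 15], "turn": [0, 0, 0], "hand": 5},
    {"slide": [0, 0, 5], "turn": [0, 0, 0], "hand": 5}
  ]
}}

```text
clock: 13.55
eef_pos: [463.5, 344.3, 58.7]
tool_rot: [-3.14, 0.001, 1.431]
force: [0.0, -0.2, -2.3]
width: 21.0
```

```bash
python3 -c "
from h import *
from cell import *
plan([462.5,346,40],82)
for n in ('wrist','scene','top'):
  im,d=get_image(n);np.save(f'pics/{n}14.npy',d);cv2.imwrite(f'pics/{n}14.png',im)
a=cv2.imread('pics/scene14.png')[130:250,370:450];b=cv2.imread('pics/top14.png')[170:290,120:220]
cv2.imwrite('pics/s14.png',cv2.resize(np.hstack([a,b]),None,fx=4,fy=4,interpolation=2))
"
```

```text
t 13.55 pos [463.49 344.3   58.73] F [ 0.03 -0.21 -2.29] w 20.972946863596047 q [-0.7   0.76  0.02  1.86 -0.03  0.52  0.77]
slide now-axes [ 1.57 -1.2  18.73] slide after turn [ 1.54 -1.22 18.73] turn [-0.07  0.08  0.01]
```

View pics/s14.png

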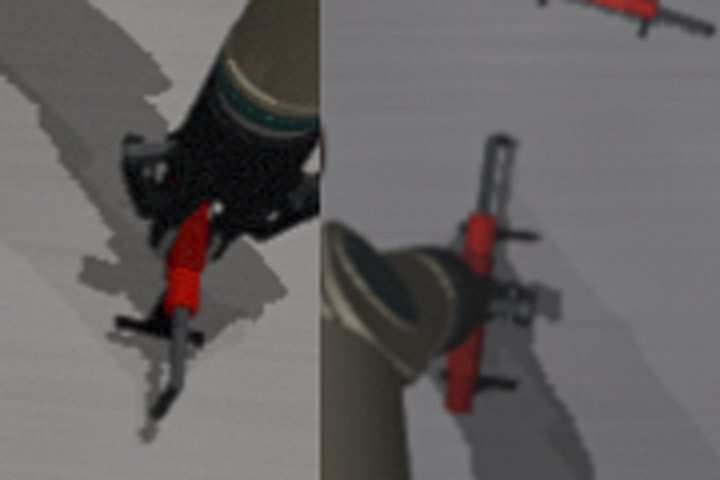

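View pics/wrist14.png

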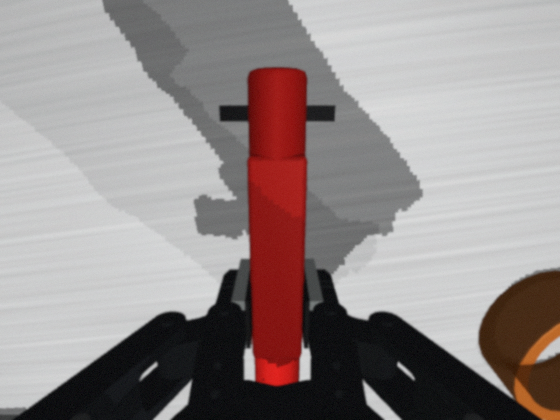

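```bash
python3 -c "
from h import *
from cell import *
c=calibration('wrist');d=np.load('pics/wrist14.npy')
for v in (85,120,150,180,210,240,270,300,330,345):
  print(v,bp(c,[[276,v]],[np.median(d[v-2:v+3,270:283])]).round(1))"
```

```text
85 [[377.9 358.1  82.1]]
120 [[389.3 356.5  82.4]]
150 [[399.6 355.1  82.7]]
180 [[410.3 353.5  83.5]]
210 [[421.7 351.9  83.7]]
240 [[433.7 350.2  84.1]]
270 [[446.6 348.4  84.4]]
300 [[460.2 346.5  84.8]]
330 [[474.8 344.4  85.4]]
345 [[482.6 343.3  85.6]]
```

Call:
{"name": "play_rows", "arguments": {
  "targets": [
    {"slide": [0, 0, 8], "turn": [1.2, 0, 0], "hand": 5},
    {"slide": [0, 0, 6], "turn": [0, 0, 0], "hand": 5},
    {"slide": [0, 0, 0], "turn": [0, 0, 0], "hand": 5}
  ]
}}

```text
clock: 14.08
eef_pos: [463.7, 344.4, 45.3]
tool_rot: [-3.12, 0.001, 1.431]
force: [0.2, -0.4, -2.3]
width: 21.2
```

Call:
{"name": "play_rows", "arguments": {
  "targets": [
    {"slide": [0, 0, 2], "turn": [0, 0, 0], "hand": 5},
    {"slide": [0, 0, 0], "turn": [0, 0, 0], "hand": 5}
  ]
}}

```text
clock: 14.32
eef_pos: [463.7, 344.9, 43.8]
tool_rot: [-3.121, 0.0, 1.432]
force: [0.5, -0.0, -2.0]
width: 20.9
```

Call:
{"name": "play_rows", "arguments": {
  "targets": [
    {"slide": [0, 0, 1.5], "turn": [0, 0, 0], "hand": 5},
    {"slide": [0, 0, 0], "turn": [0, 0, 0], "hand": 5}
  ]
}}

```text
clock: 14.58
eef_pos: [463.7, 344.8, 42.2]
tool_rot: [-3.121, 0.0, 1.432]
force: [-0.0, -0.6, -3.1]
width: 21.0
```

Call:
{"name": "play_rows", "arguments": {
  "targets": [
    {"slide": [0, 0, 1], "turn": [0, 0, 0], "hand": 5},
    {"slide": [0, 0, 0], "turn": [0, 0, 0], "hand": 5}
  ]
}}

```text
clock: 14.82
eef_pos: [463.8, 344.8, 41.2]
tool_rot: [-3.121, 0.0, 1.431]
force: [-0.4, -1.0, -2.8]
width: 20.8
```

Call:
{"name": "play_rows", "arguments": {
  "targets": [
    {"slide": [0, 0, 1], "turn": [0, 0, 0], "hand": 5},
    {"slide": [0, 0, 0], "turn": [0, 0, 0], "hand": 5}
  ]
}}

```text
clock: 15.08
eef_pos: [463.9, 344.9, 40.4]
tool_rot: [-3.121, -0.0, 1.431]
force: [-0.1, -0.6, -2.2]
width: 21.2
```

```bash
python3 -c "
from h import *
from cell import *
s=read_state();print(s['force'],s['torque'],s['eef_pos'])
im,d=get_image('wrist');c=calibration('wrist')
for v in (85,150,210,270,330,345):
  print(v,bp(c,[[276,v]],[np.median(d[v-2:v+3,270:283])]).round(1))
im,d=get_image('scene');cv2.imwrite('pics/s15.png',cv2.resize(im[130:250,370:450],None,fx=5,fy=5,interpolation=2))"
```

```text
[-0.09363655 -0.55740269 -2.17207459] [-0.05714552  0.0222536  -0.01197638] [463.91964663 344.85493818  40.44048891]
85 [[377.9 357.9  64.4]]
150 [[399.6 354.9  64.5]]
210 [[421.7 351.7  65.2]]
270 [[446.6 348.2  65.1]]
330 [[475.  344.2  65.2]]
345 [[482.7 343.1  65.3]]
```

View pics/s15.png

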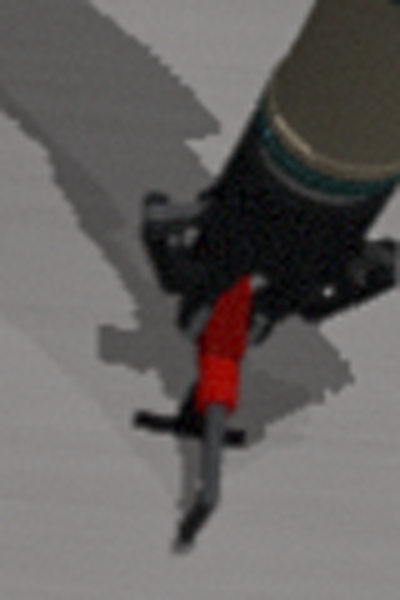

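Call:
{"name": "play_rows", "arguments": {
  "targets": [
    {"slide": [0, 0, 1], "turn": [0, 0, 0], "hand": 5},
    {"slide": [0, 0, 0], "turn": [0, 0, 0], "hand": 5}
  ]
}}

```text
clock: 15.42
eef_pos: [464.2, 344.8, 40.0]
tool_rot: [-3.121, -0.0, 1.431]
force: [0.8, -1.2, 5.4]
width: 20.9
```

Call:
{"name": "play_rows", "arguments": {
  "targets": [
    {"slide": [0, 0, 1], "turn": [0, 0, 0], "hand": 5},
    {"slide": [0, 0, 0], "turn": [0, 0, 0], "hand": 5}
  ]
}}

```text
clock: 15.68
eef_pos: [464.2, 344.9, 40.0]
tool_rot: [-3.121, -0.001, 1.431]
force: [-1.3, -2.0, 12.8]
width: 20.6
```

The feet are on the bench: contact came at TCP z = 40.0, the same height as at pick-up. I'll ease off 1.5 mm and open.

Call:
{"name": "play_rows", "arguments": {
  "targets": [
    {"slide": [0, 0, -1.5], "turn": [0, 0, 0], "hand": 5},
    {"slide": [0, 0, 0], "turn": [0, 0, 0], "hand": 24},
    {"slide": [0, 0, 0], "turn": [0, 0, 0], "hand": 30},
    {"slide": [0, 0, 0], "turn": [0, 0, 0], "hand": 50},
    {"slide": [0, 0, 0], "turn": [0, 0, 0], "hand": 75}
  ]
}}

```text
clock: 16.3
eef_pos: [463.7, 344.8, 39.6]
tool_rot: [-3.12, 0.0, 1.431]
force: [-0.4, -0.3, 0.1]
width: 65.5
```

Call:
{"name": "play_rows", "arguments": {
  "targets": [
    {"slide": [0, 0, 0], "turn": [0, 0, 0], "hand": 80},
    {"slide": [0, 0, -15], "turn": [0, 0, 0], "hand": 80},
    {"slide": [0, 0, -30], "turn": [0, 0, 0], "hand": 80},
    {"slide": [0, 0, -40], "turn": [0, 0, 0], "hand": 80},
    {"slide": [0, 0, -40], "turn": [0, 0, 0], "hand": 80}
  ]
}}

```text
clock: 16.92
eef_pos: [466.5, 344.4, 167.0]
tool_rot: [-3.121, -0.001, 1.431]
force: [0.7, -0.2, -0.2]
width: 80.2
```

Call:
{"name": "play_rows", "arguments": {
  "targets": [
    {"slide": [0, 0, -50], "turn": [0, 0, 0], "hand": 80},
    {"slide": [40, 0, -30], "turn": [0, 0, 0], "hand": 80},
    {"slide": [45, -10, 0], "turn": [0, 0, 0], "hand": 80},
    {"slide": [45, -10, 0], "turn": [0, 0, 0], "hand": 80},
    {"slide": [0, 0, 0], "turn": [0, 0, 0], "hand": 80}
  ]
}}

```text
clock: 17.55
eef_pos: [463.6, 480.5, 245.9]
tool_rot: [-3.119, -0.004, 1.438]
force: [-1.0, 0.3, -0.0]
width: 80.1
```

```bash
python3 -c "
from h import *
from cell import *
plan([462.5,346,40],82)
for n in ('scene','top'):
  im,d=get_image(n);np.save(f'pics/{n}16.npy',d);cv2.imwrite(f'pics/{n}16.png',im)
np.set_printoptions(suppress=True,precision=1)
im=cv2.imread('pics/scene16.png');d=np.load('pics/scene16.npy');c=calibration('scene')
H,S,V=cv2.split(cv2.cvtColor(im,cv2.COLOR_BGR2HSV))
m=(H>20)&(H<33)&(S>150)&(V>90);k,l,st,ce=cv2.connectedComponentsWithStats(m.astype(np.uint8));
for i in range(1,k):
  if st[i,4]>100: print(st[i],np.median(cloud(c,d,l==i),0))
a=im;b=cv2.imread('pics/top16.png')
o=cv2.resize(np.hstack([a[130:300,160:460],b[70:280,130:360][:170]]),None,fx=1.5,fy=1.5,interpolation=2);cv2.imwrite('pics/s16.png',o)
"
```

```text
t 17.55 pos [463.61 480.52 245.86] F [-0.96  0.26 -0.04] w 80.07485892536528 q [-0.84  0.65  0.02  1.43 -0.04  1.07  0.62]
slide now-axes [-134.21   21.36  204.96] slide after turn [-133.36   17.63  205.86] turn [-1.28 -0.2   0.37]
[265 181  26  29 200] [587.  -20.1 194.4]
```

View pics/s16.png

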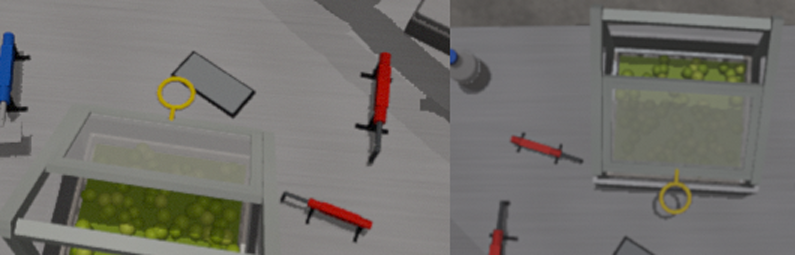

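View pics/top16.png

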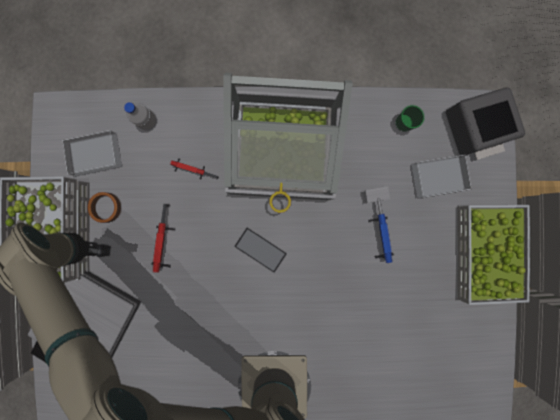

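```bash
python3 -c "
from cell import *
print(read_state()['force']);print(finish_job())"
```

```text
[ 0.05580306 -0.98062665  0.28325592]
the job is handed in; nothing more can be done
None
```

The sash is shut, and the pole is unhooked and back on its feet. I handed the job in at about 17.7 s of the 61 s; the hand-in reports no verdict.

**What I did:** I picked up the larger red hook pole and lowered its prong into the yellow ring. I pulled the sash down its slope until it met its stop. Then I eased the hook off, lifted it straight out of the ring, and set the pole back close to where it had stood.

**Last checks:**
- **Sash:** The pull rose from about 3 N to 19 N while the tool barely moved. The sash edge lay against the dark stops on both rails. The ring moved about 110 mm along the slope, which puts its start near 0.010 m, within the stated range. It stayed put after unhooking.
- **Pole:** The feet touched at the same height as at pick-up, with at most about 13 N pressed on before I eased off and opened the fingers. The last pictures show it standing on its feet, clear of the bin.
- **Arm:** The gripper is clear of everything, with force readings around 1 N or less.

**Disagreements:**
- The wrist camera placed the pole about 5–7 mm from where the other two cameras did. I aimed between the two, and the grasp was centred.
- The pole looked nose-up by about 2° in the grip, so I tilted it back by 1.2° before setting it down.
- I read the ring as about 41–45 mm before the sash's lower edge, against the stated 45 mm "before the front frame". I took that edge to be the front frame; the tub's front rim lies nearer the ring.

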